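# Stack the well plate and its cover, chamfered corners matched

## Task

Take the clean twelve-well plate from the sloping drying rack and put it on top of the plates already stacked on the bench, then put the cover from the rack on top of it. The two cut-off corners of each must lie over those of the plate below, so that every skirt drops fully home and the stack is level; set them down without dropping them, leave the stack standing where it is (within 3 cm) and do not knock the other things on the bench.

Things in the scene. Friction and masses are not known exactly. Their poses are not given: they have to be found in the camera images.
- plate_mid (a point): Loose white plastic plate with 12 open wells (4 x 3), face up on the sloping rack, long side down the slope, cut corners uphill. 100 x 62 x 24 mm, 60 to 120 g; the two corners of one short end are cut at 45 degrees (14 mm legs). Grip it across its 62 mm width, at the middle. Point: its centre, 12 mm above its underside; x to the cut end, y across, z out of its top.
- plate_cut (a point): Middle of the plate's short end between its two cut corners, 50 mm along x from plate_mid. The plate's lower 19 mm are a hollow skirt (wall 3 mm, open below); above it a flat shoulder 4.5 mm wide, then a tapered deck 5 mm high (91 x 53 mm at its foot, 87 x 49 on top, corners cut alike) that carries the wells.
- lid_mid (a point): Loose white plastic cover, plain closed top without wells, face up on the sloping rack beside the plate, cut corners downhill. 100 x 62 x 19 mm, 42 to 84 g, outline and skirt as the plate's, hollow 14 mm deep. Grip it across its 62 mm width, at the middle. Point: its centre, 9.5 mm above its underside; x to the cut end, y across, z out of its top.
- lid_cut (a point): Middle of the cover's short end between its two cut corners, 50 mm along x from lid_mid. Seated on the plate, the cover's centre is 16.5 mm above the plate's.
- stack_top_mid (a point): Upper of two loose well plates, the same as the other, stacked on the bench (43 mm high together; this one's underside 19 mm up). Point: its centre, 12 mm above its underside; x to its cut end, roughly to the robot's left; z up. Seated, the plate's centre is 19 mm straight above this point.
- stack_top_cut (a point): Middle of the upper stacked plate's short end between its cut corners, 50 mm along x from stack_top_mid. A skirt set on a plate slips over the tapered deck, 1.5 mm play to each side, and rests on the shoulder; set the wrong way round it rides on the deck's square corners and stays tilted.
- drying_rack: Fixed wire rack, 257 mm wide, 82 mm high at the back. Its bed of cross wires rises 30 degrees along the rack's +x, away from the robot. Plate and cover lie on it about 62 mm to either side of its middle, in either order, low ends against a lip wire 9 mm high. Origin on the bench under its middle, where the bed is 50 mm high; x uphill, y left, z up.
- beaker_100_mid (a point): 100 ml glass beaker, 53 mm across, 70 mm high; loose bystander. The point is its middle, half-way up.
- wash_bottle_mid (a point): Squeeze bottle with swan neck, 60 mm across, 178 mm high; loose bystander. The point is its middle, half-way up.
- tape_roll_mid (a point): Roll of tape lying flat, 66 mm across, 19 mm high; loose bystander. The point is its middle, half-way up.
- evaporating_dish_mid (a point): White porcelain dish, 70 mm across, 27 mm high; loose bystander. The point is its middle, half-way up.
- marker_mid (a point): Felt marker lying down, 135 mm long, 16 mm thick; loose bystander. The point is its middle, half-way up.

How it is judged:
By the outcome, as a careful person would: the job done as asked, in the order asked, and still so for the second after the job is handed in, with the robot touching nothing.
It also fails if it takes over 67 s, if anything falls off the work surface, if the arm or the gripper's body presses on something with over 40 N, if the wrist force passes 120 N, or if a joint passes its speed limit or range.

## Robot

A 7-joint arm with a two-finger parallel gripper is mounted at the origin on a cart in front of the work surface, level with it; the furniture and walls round the work are solid. World frame = base frame: x ahead of the robot, y to its left, z up, the work surface at z = 0. Lengths are in m, angles in degrees, forces in N, time in s.
With the tool pointing down it reaches from about 0.425 to 0.95 m from the base axis. Payload 4.7 kg.
Tool frame: the origin (TCP) lies on the centre line of the jaws, within the pads' length; the fingertips stand 17 mm ahead of it and the grasp point (between the pads) lies 2 mm behind it; z points along the fingers, y is the line along which they close (so a half turn about z gives the same grasp; the last joint's range is limited). The gripper opens to 85 mm and grips with 20 to 120 N. Pads are 22 mm wide; open, the fingers measure 114 mm over their backs; the gripper's body (76 mm by 85 mm) begins 54 mm behind the grasp point. The pads swing forward as they close: fully open they stand 13 mm farther back than shut.
Start: joints at [-65.884, 26.849, -2.785, 87.806, 1.381, 65.374, -4.715], TCP at [0.293, 0.608, 0.248] pointing down, gripper open.
Joint ranges: [-148.3, 148.3], [-19.14, 114.17], [-79.39, 73.82], [5.75, 140.21], [-59.74, 239.74], [12.07, 113.84], [-152.46, 152.46]. Speed limits (degrees/s): [147.25, 147.25, 180, 180, 180, 180, 180].

## Interface

Orientations are given as [roll, pitch, yaw] about the fixed x, y, z axes, in that order (R = Rz(yaw) Ry(pitch) Rx(roll)).
In Python, from plant import arm gives the robot as it stands. The module is installed in compiled form; this text tells all that it offers.
- The arm moves only by the tool apply_moves, never from a script. Its argument "commands" is text: rows parted by semicolons, each of 5 numbers parted by spaces: the shift along the world's x, y, z in cm, then the turn about the world's z in degrees, then the finger opening in cm, from 0 to 8.54. In form: dx dy dz spin grip; .... A call has 1 to 10 rows; each row is the pose to reach, as a shift and turn from the pose commanded when the call began; what a row does not reach only later rows make up. A row lasts 1/12 s, in which the tool goes at most 41.7 mm and 7.16 degrees, less where a joint would pass 70% of its speed; a pose out of reach is approached as far as the arm can. A call with a gripper value outside its range is refused whole. The fingers move at their own pace and stop on an object; the grip force is fixed at half the most. Time passes only in rows, so rows that repeat a pose let the fingers close. It gives the time, the measured TCP pose, the force, the opening and the grip force at its end, in the units of the state.
- arm.get_obs(): the state, without advancing time (a new reading comes with each control period).
- arm.snapshot(name): name is "side" or "top"; returns the picture (400x640x3 uint8, red, green, blue); there is no depth.
- arm.camera_params(name): a dict with "fx", "fy", "cx", "cy" (pixels), "rvec" (rotation vector, rad) and "tvec" (3), from world to camera coordinates, as OpenCV has them. Camera axes: x right, y down, z forward; pixel columns grow to the right and rows downward; lengths in m; the calibration is good to about 2 mm. A picture is of the moment at which its call begins. camera_params takes no time and is no camera call.
- arm.hand_in(): hands the job in; it is judged then, once.
Trained networks look in the newest picture that a camera, given by its name, has taken for a name from the list of things; names that differ only in an ending like _2 or _b are one class to them, and where a whole thing is asked for, a point or a joint stands for the part that bears it (a point fixed in the world has none). Each returns a list of dicts, best first, with "p" (0 to 1); they miss things now and then, are a little off and sometimes report something else, mostly with a low value. They report only what shows in the picture. A call takes as long as a camera call.
- arm.recognise(camera, name): "box" ([centre column, centre row, width, height] in pixels, round what is visible of it).
- arm.regions_of(camera, name): "region" (400x640 bool, what is visible of it) and "box" ([centre column, centre row, width, height] in pixels, round what is visible of it).
- arm.mark_of(camera, name): "position" ([column, row] in pixels: a listed point, or the origin of a listed thing).
The state is a dict: "time_s": time; "joints": joint angles; "joint_velocities": joint speeds; "effort": joint torques, N m; "tcp_pos": TCP position; "tool_rot": TCP orientation; "ft_force": force on the tool from outside, world axes, zero at the start; "torque": the same for the moment, N m; "grip_width": finger opening in m; "finger_force": force on a finger pad.
Only numpy, scipy, OpenCV 4.12 (cv2) and the standard library are available. Lean on these libraries where they do the work, as an engineer would, in place of code of your own. Each camera call takes 0.05 s, during which the arm holds its last target. There are 200 camera calls.

## Working session

There is one attempt and no reset: what is moved stays moved. The work goes in short steps, Python scripts to look and compute and a tool call to move; the robot and the scene stay as the last step left them, time stands still between calls to the robot, and variables do not carry over. Pictures are saved under pics/ and viewed, at most 10 in all, crops included, and the job is handed in when it is done.

Besides the shell and the picture viewer there is one more tool, called after "Emit:" as name(argument=value, ...), one argument or row to a line, values as JSON. apply_moves: Moves the arm, as the interface text tells. Its arguments: {"type":"object","properties":{"commands":{"type":"string"}},"required":["commands"]}

```bash
mkdir -p pics; cat > h.py <<'E'
import numpy as np, cv2
from plant import arm
def cam(n):
    p=arm.camera_params(n); K=np.array([[p['fx'],0,p['cx']],[0,p['fy'],p['cy']],[0,0,1.]])
    return K,np.array(p['rvec'],float),np.array(p['tvec'],float)
def proj(n,P):
    K,r,t=cam(n); return cv2.projectPoints(np.array(P,float).reshape(-1,3),r,t,K,None)[0].reshape(-1,2)
def tri(pts):
    A=[]
    for n,uv in pts.items():
        K,r,t=cam(n); M=K@np.c_[cv2.Rodrigues(r)[0],t]
        A+= [uv[0]*M[2]-M[0], uv[1]*M[2]-M[1]]
    X=np.linalg.svd(np.array(A))[2][-1]; return X[:3]/X[3]
def onplane(n,uv,z):
    K,r,t=cam(n); R=cv2.Rodrigues(r)[0]; C=-R.T@t
    d=R.T@np.linalg.inv(K)@np.array([uv[0],uv[1],1.]); return C+d*(z-C[2])/d[2]
def snap(n,f=None):
    im=arm.snapshot(n)
    if f: cv2.imwrite('pics/'+f,im[:,:,::-1])
    return im
E
python3 - <<'E'
from h import *
np.set_printoptions(precision=4,suppress=True)
a=snap('side','s0.png');b=snap('top','t0.png')
cv2.imwrite('pics/b0.png',cv2.resize(np.vstack([a,b]),None,fx=.75,fy=.75)[:,:,::-1])
for n in 'plate_mid plate_cut lid_mid lid_cut stack_top_mid stack_top_cut drying_rack beaker_100_mid wash_bottle_mid tape_roll_mid evaporating_dish_mid marker_mid'.split():
    d={}
    for c in ('side','top'):
        r=arm.mark_of(c,n)
        if r: d[c]=r[0]['position']
        print(n,c,[(np.round(q['position'],1),round(q['p'],2)) for q in r[:2]])
    if len(d)==2:
        X=tri(d); print('   ',X,[np.round(proj(c,X)[0]-d[c],1) for c in d])
for c in('side','top'):
    K,r,t=cam(c);R=cv2.Rodrigues(r)[0];print(c,K[0,0],-R.T@t,R[2])
print(arm.get_obs())
E
```

```text
plate_mid side [(array([348.4, 211.1]), 0.7)]
plate_mid top [(array([324.2, 180.4]), 0.71), (array([387.5, 128.2]), 0.47)]
    [0.6054 0.0176 0.0664] [array([-1.1,  0.1]), array([-0.3, -0.7])]
plate_cut side [(array([367.1, 216.6]), 0.57), (array([292.2, 151.1]), 0.22)]
plate_cut top [(array([322.9, 162.5]), 0.68)]
    [0.6554 0.0205 0.0587] [array([-0.2,  0. ]), array([-0. , -0.1])]
lid_mid side [(array([359.9, 172.9]), 0.96)]
lid_mid top [(array([277.2, 171.9]), 0.85)]
    [0.6189 0.1434 0.0745] [array([ 3.7, -0.6]), array([0.9, 2.6])]
lid_cut side [(array([346.7, 176.7]), 0.84), (array([292.2, 292.8]), 0.69)]
lid_cut top [(array([276.2, 190.3]), 0.68)]
    [0.5776 0.1517 0.0317] [array([ 1.4, -0.2]), array([0.4, 1. ])]
stack_top_mid side [(array([290.1, 294.9]), 0.64)]
stack_top_mid top [(array([402.4, 208.7]), 0.58)]
    [ 0.5281 -0.2074  0.0128] [array([ 0.5, -0.1]), array([0.1, 0.3])]
stack_top_cut side [(array([294.9, 273.9]), 0.94)]
stack_top_cut top [(array([391.5, 209.9]), 0.78)]
    [ 0.5251 -0.1697  0.0454] [array([-1.3,  0.2]), array([-0.3, -0.7])]
drying_rack side [(arr
[... 1077 characters left out ...]
 -0.4])]
side 384.69748469852124 [ 0.6797 -0.5004  0.8711] [-0.1547  0.5503 -0.8205]
top 439.4399275791644 [0.4297 0.0238 1.2674] [ 0.1132 -0.0019 -0.9936]
{'time_s': 1.3, 'joints': array([-65.8849,  26.851 ,  -2.7827,  87.8058,   1.3808,  65.3764,
        -4.7151]), 'joint_velocities': array([ 0.0589, -0.0823, -0.0532,  0.0548, -0.1153, -0.0378,  0.1628]), 'effort': array([ -0.    , -51.0162,  -0.0462, -23.8009,   0.011 ,   0.0008,
        -0.    ]), 'tcp_pos': array([0.2935, 0.6079, 0.2483]), 'tool_rot': array([179.9998,  -0.0013, 154.2283]), 'ft_force': array([-0.398 , -0.3105, -0.1994]), 'torque': array([-0.0427,  0.0049, -0.0425]), 'finger_force': 0.0, 'grip_width': 0.08546341458720684}
```

View pics/b0.png

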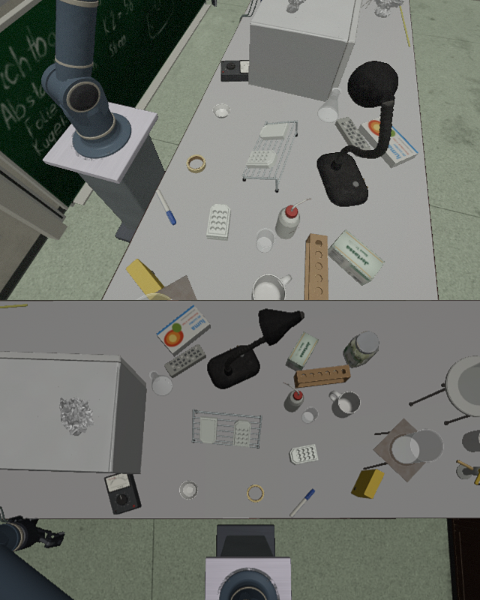

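The top half shows the side camera and the bottom half the top camera, at 0.75 scale. In the top view the cover is on the left of the rack (277,172) and the plate on the right (324,180). The stack is at (402,208), and the beaker, bottle, tape and dish stand clear. Next I'll refine the poses with the masks.

```bash
cat > m.py <<'E'
from h import *
from scipy.optimize import minimize
from scipy.spatial.transform import Rotation as Ro
def outline(zs):
    L,W,c=.05,.031,.014
    o=[(-L,-W),(-L,W),(L-c,W),(L,W-c),(L,-W+c),(L-c,-W)]
    return [(x,y,z) for z in zs for x,y in o]
def deck(z0,z1):
    r=[]
    for z,L,W in((z0,.0455,.0265),(z1,.0435,.0245)):
        c=.014
        r+=[(x,y,z) for x,y in [(-L,-W),(-L,W),(L-c,W),(L,W-c),(L,-W+c),(L-c,-W)]]
    return r
M={'plate':np.array(outline([-.012,.007])+deck(.007,.012)),
   'lid':np.array(outline([-.0095,.0095])),
   'stack':np.array(outline([-.031,.007])+deck(.007,.012))}  # rel. stack_top_mid
def soft(c,P):
    q=proj(c,P); h=cv2.convexHull(q.astype(np.float32)); S=8
    m=np.zeros((400*S,640*S),np.uint8)
    return h,q
def masks(name):
    d={}
    for c in('side','top'):
        r=arm.regions_of(c,name)
        if r: d[c]=(r[0]['region'],r[0]['p'],r[0]['box'])
    return d
def cost(kind,X,Rm,ms):
    e=0
    for c,m in ms.items():
        reg,p,b=m; S=6
        u0,v0=int(b[0]-b[2]/2)-8,int(b[1]-b[3]/2)-8; w,hh=int(b[2])+16,int(b[3])+16
        q=proj(c,M[kind]@Rm.T+X); h=cv2.convexHull(((q-[u0,v0]+.5)*S).astype(np.float32))
        im=np.zeros((hh*S,w*S),np.uint8); cv2.fillConvexPoly(im,np.round(h*16).astype(np.int32),255,shift=4)
        f=cv2.resize(im,(w,hh),interpolation=cv2.INTER_AREA)/255.
        e+=np.abs(f-reg[v0:v0+hh,u0:u0+w]).sum()/reg.sum()
    return e/len(ms)
E
python3 - <<'E'
from m import *
ims={c:snap(c) for c in('side','top')}
import pickle
D={k:masks(n) for k,n in(('plate','plate_mid'),('lid','lid_mid'),('stack','stack_top_mid'))}
for k in D:
    for c in D[k]: print(k,c,D[k][c][1],np.round(D[k][c][2],1),D[k][c][0].sum())
pickle.dump((ims,D),open('d0.pkl','wb'))
def crop(c,u,v,w=64,h=60,s=6):
    ov=ims[c].copy()
    return cv2.resize(ov[v-h//2:v+h//2,u-w//2:u+w//2],(400,300),interpolation=cv2.INTER_CUBIC)
A=np.vstack([np.hstack([crop('top',300,176,96,72),crop('top',405,207,64,48)]),np.hstack([crop('side',358,200,112,84),crop('side',290,294,80,60)])])
cv2.imwrite('pics/c0.png',A[:,:,::-1])
E
```

```text
plate side 0.73 [346.9 213.2  40.7  24.1] 856
plate top 0.85 [325.4 179.7  24.6  37.5] 774
lid side 0.68 [365.5 175.8  42.3  26.5] 688
lid top 0.55 [277.7 173.2  23.8  31.5] 758
stack side 0.85 [290.1 296.2  34.1  45.1] 1247
stack top 0.93 [405.7 205.4  39.2  26.1] 782
```

View pics/c0.png

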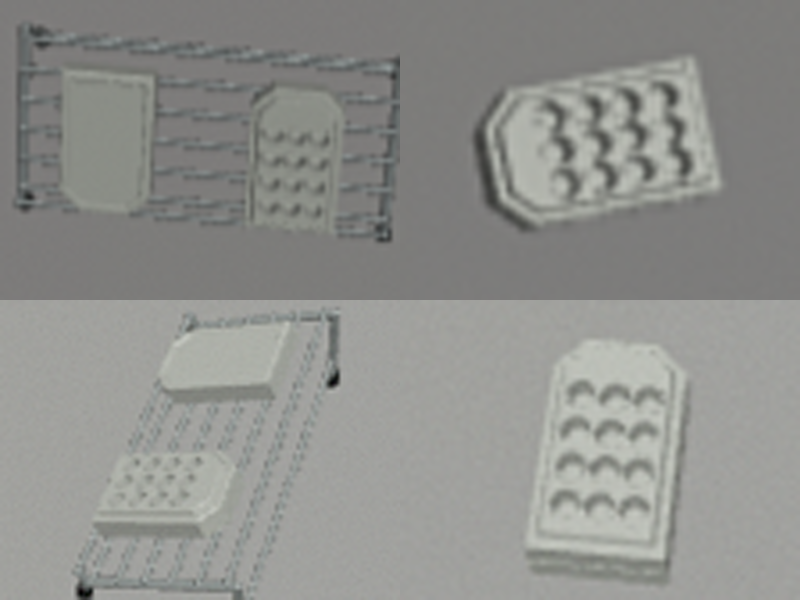

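The crops show the cover with its cut corners downhill and the plate with its cut corners uphill. The stack's cut end points left and is turned about 10° from world y. Next I'll fit the models to the masks and image edges.

```bash
cat >> m.py <<'E'
def Rof(kind,yaw,pitch=None):
    # pitch: rise angle of object's +x
    p={'plate':30,'lid':-30,'stack':0}[kind] if pitch is None else pitch
    return Ro.from_euler('ZY',[yaw,-p],degrees=True).as_matrix()
def edges(kind,n=12):
    V=M[kind]; E=[]
    lev=range(len(V)//6)
    for l in lev:
        for i in range(6): E.append((6*l+i,6*l+(i+1)%6))
    for i in range(6): E.append((i,6+i))
    return E
def gscore(kind,X,Rm,G,n=15):
    s=0; V=M[kind]@Rm.T+X
    t=np.linspace(.05,.95,n)[:,None]
    for c in G:
        q=proj(c,V); hull=set(cv2.convexHull(q.astype(np.float32),returnPoints=False).ravel().tolist())
        tot=0;L=0
        top=range(6,12)
        for a,b in edges(kind):
            use=(a in hull and b in hull) or (a in top and b in top)
            if not use: continue
            p=q[a]*(1-t)+q[b]*t; d=q[b]-q[a]; l=np.hypot(*d)
            if l<3: continue
            nrm=np.array([-d[1],d[0]])/l
            gx,gy=[cv2.remap(g,p[:,0:1].astype(np.float32),p[:,1:2].astype(np.float32),cv2.INTER_LINEAR).ravel() for g in G[c]]
            tot+=np.abs(gx*nrm[0]+gy*nrm[1]).mean()*l; L+=l
        s+=tot/L
    return s/len(G)
def grads(ims):
    r={}
    for c,im in ims.items():
        g=cv2.GaussianBlur(im.astype(np.float32).mean(2),(0,0),.8)
        r[c]=(cv2.Sobel(g,cv2.CV_32F,1,0)/8,cv2.Sobel(g,cv2.CV_32F,0,1)/8)
    return r
def nm(f,x0,step):
    x0=np.array(x0,float); sx=np.vstack([x0]+[x0+np.eye(len(x0))[i]*step[i] for i in range(len(x0))])
    return minimize(f,x0,method='Nelder-Mead',options=dict(initial_simplex=sx,xatol=1e-5,fatol=1e-5,maxiter=600))
E
python3 - <<'E'
from m import *
import pickle
np.set_printoptions(precision=4,suppress=True)
ims,D=pickle.load(open('d0.pkl','rb')); G=grads(ims)
init={'plate':[.608,.018,.066,-3],'lid':[.612,.145,.062,177],'stack':[.528,-.207,.031,100]}
for k in D:
    f=lambda v:cost(k,v[:3],Rof(k,v[3]),D[k])
    r=min((nm(f,np.array(init[k])+[0,0,0,d],[.006,.006,.004,6]) for d in(-5,5)),key=lambda r:r.fun); print(k,'mask',r.x,r.fun)
    for cs in(['side','top'],['side'],['top']):
        Gs={c:G[c] for c in cs}
        if len(cs)==2:
            g=lambda v:-gscore(k,v[:3],Rof(k,v[3]),Gs)
            r2=min((nm(g,r.x+d,[.003,.003,.003,3]) for d in np.array([[0,0,0,0],[.003,0,0,0],[-.003,0,0,2],[0,.003,0,-2],[0,-.003,0,0]])),key=lambda r:r.fun); z=r2.x[2]
            print('   edge',r2.x,r2.fun)
        else:
            if k=='stack': z=.031
            g=lambda v:-gscore(k,[v[0],v[1],z],Rof(k,v[2]),Gs)
            r3=nm(g,r2.x[[0,1,3]],[.002,.002,2]); print('   ',cs,r3.x,z,r3.fun)
E
```

```text
plate mask [ 0.6103  0.0227  0.059  -7.2135] 0.06514853737867916Traceback (most recent call last):
  File "<stdin>", line 13, in <module>
  File "<stdin>", line 13, in <genexpr>
  File "m.py", line 73, in nm
    return minimize(f,x0,method='Nelder-Mead',options=dict(initial_simplex=sx,xatol=1e-5,fatol=1e-5,maxiter=600))
    res = _minimize_neldermead(fun, x0, args, callback, bounds=bounds,
                               **options)
    fxr = func(xr)
    fx = function(np.copy(x), *(wrapper_args + args))
  File "<stdin>", line 12, in <lambda>
  File "m.py", line 52, in gscore
    q=proj(c,V); hull=set(cv2.convexHull(q.astype(np.float32),returnPoints=False).ravel().tolist())
  File "h.py", line 7, in proj
    K,r,t=cam(n); return cv2.projectPoints(np.array(P,float).reshape(-1,3),r,t,K,None)[0].reshape(-1,2)
          ~~~^^^
  File "h.py", line 4, in cam
    p=arm.camera_params(n); K=np.array([[p['fx'],0,p['cx']],[0,p['fy'],p['cy']],[0,0,1.]])
ValueError: time passes only in moves, steps and waits
```

```bash
sed -i 's/^def cam(n)/import functools\n@functools.cache\ndef cam(n)/' h.py
cat > f0.py <<'E'
from m import *
import pickle
np.set_printoptions(precision=4,suppress=True)
ims,D=pickle.load(open('d0.pkl','rb')); G=grads(ims)
init={'plate':[.608,.018,.066,-3],'lid':[.612,.145,.062,177],'stack':[.528,-.207,.031,100]}
for k in D:
    f=lambda v:cost(k,v[:3],Rof(k,v[3]),D[k])
    r=min((nm(f,np.array(init[k])+[0,0,0,d],[.006,.006,.004,6]) for d in(-5,5)),key=lambda r:r.fun); print(k,'mask',r.x,r.fun)
    for cs in(['side','top'],['side'],['top']):
        Gs={c:G[c] for c in cs}
        if len(cs)==2:
            g=lambda v:-gscore(k,v[:3],Rof(k,v[3]),Gs)
            r2=min((nm(g,r.x+d,[.003,.003,.003,3]) for d in np.array([[0,0,0,0],[.003,0,0,0],[-.003,0,0,2],[0,.003,0,-2],[0,-.003,0,0]])),key=lambda r:r.fun); z=r2.x[2]
            print('   edge',r2.x,r2.fun)
        else:
            if k=='stack': z=.031
            g=lambda v:-gscore(k,[v[0],v[1],z],Rof(k,v[2]),Gs)
            r3=nm(g,r2.x[[0,1,3]],[.002,.002,2]); print('   ',cs,r3.x,z,r3.fun)
E
time python3 f0.py
```

```text
plate mask [ 0.6103  0.0227  0.059  -7.2135] 0.06514853737867916
   edge [ 0.6094  0.0217  0.0594 -4.7941] -5.0266167174496115
    ['side'] [ 0.6094  0.0217 -4.7462] 0.05943491546945635 -6.534839014293089
    ['top'] [ 0.6133  0.0223 -5.0936] 0.05943491546945635 -4.121411635838699
lid mask [  0.6244   0.1483   0.0572 172.605 ] 0.11289829747325082
   edge [  0.6262   0.148    0.0577 174.3999] -6.823128299077583
    ['side'] [  0.623    0.1468 173.3882] 0.057741176957821765 -8.644224444558184
    ['top'] [  0.6269   0.148  175.0777] 0.057741176957821765 -5.690955659259778
stack mask [ 0.5341 -0.2094  0.0434 99.7771] 0.12177806244540078
   edge [  0.5363  -0.2086   0.0296 100.8201] -9.871902652453025
    ['side'] [  0.531   -0.2102 101.1628] 0.031 -9.572138388177862
    ['top'] [  0.5362  -0.2084 100.8503] 0.031 -12.845900433910456
real	0m8.499s
user	0m9.048s
sys	0m0.149s
```

Emit:
apply_moves(
  commands="1 -3 0 -7 8.5;2 -6 0 -14 8.5;3 -9 0 -21 8.5;4 -12 0 -28 8.5;5 -15 0 -35 8.5;6 -18 0 -42 8.5;7 -21 0 -49 8.5;8 -24 0 -56 8.5;9 -27 0 -63 8.5;10 -30 0 -70 8.5",
)

```text
time_s: 2.53
tcp_pos: [0.3937, 0.3065, 0.2486]
tool_rot: [180.0, -0.0, 83.9]
ft_force: [0.8, -0.3, 0.2]
grip_width: 0.0848
finger_force: 0.0
```

Emit:
apply_moves(
  commands="2.2 -2.9 0 -7 7.4;4.4 -5.7 0 -14 7.4;6.5 -8.6 0 -21 7.4;8.7 -11.4 0 -28 7.4;10.9 -14.3 0 -35 7.4;13 -17.2 0 -42 7.4;15.2 -20 0 -49 7.4;17.4 -22.9 0 -56 7.4;19.6 -25.7 0 -63 7.4;21.8 -28.6 0 -70 7.4",
)

```text
time_s: 3.37
tcp_pos: [0.6124, 0.0208, 0.2486]
tool_rot: [-180.0, -0.0, 13.9]
ft_force: [1.3, 0.8, -0.5]
grip_width: 0.074
finger_force: 0.0
```

Emit:
apply_moves(
  commands="-0.1 0.1 -4 -7 7.4;-0.1 0.1 -8 -14 7.4;-0.1 0.1 -11 -19.4 7.4;-0.1 0.1 -14 -19.4 7.4;-0.1 0.1 -15.5 -19.4 7.4;-0.1 0.1 -15.5 -19.4 7.4",
)

```text
time_s: 3.87
tcp_pos: [0.6078, 0.0234, 0.0895]
tool_rot: [179.9, 0.4, -5.1]
ft_force: [-0.7, -0.4, 0.2]
grip_width: 0.0739
finger_force: 0.0
```

```bash
cat > v.py <<'E'
import sys
from h import *
# v.py name u_t v_t u_s v_s : crops 
n,ut,vt,us,vs=sys.argv[1],*map(int,sys.argv[2:6]); o=[]
for c,u,v in(('top',ut,vt),('side',us,vs)):
    im=snap(c); o.append(cv2.resize(im[v-40:v+40,u-40:u+40],(400,400),interpolation=cv2.INTER_CUBIC))
cv2.imwrite('pics/'+n,np.hstack(o)[:,:,::-1]); print({k:arm.get_obs()[k] for k in('tcp_pos','ft_force')})
E
python3 v.py g1.png 325 180 348 205
```

```text
{'tcp_pos': array([0.61071221, 0.0228522 , 0.09349354]), 'ft_force': array([ 2.22177474, -0.98372092,  0.6108567 ])}
```

View pics/g1.png

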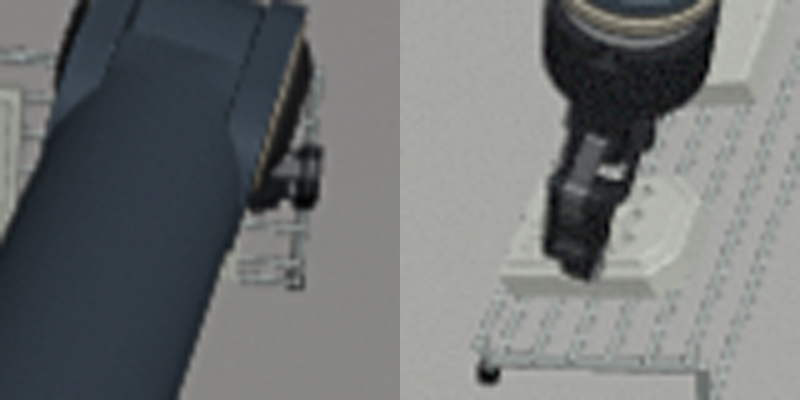

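The gripper straddles the plate in the side view, with the near fingertip at about (345,220). The arm hides the top view. I'll compare the fingertip with its nominal projection.

```bash
python3 - <<'E'
from h import *
for z in(.0715,.0765,.0835): print(z,proj('side',[[x,y,z] for x in(.6,.622) for y in(-.014,-.0285)]).round(1).tolist())
E
```

```text
0.0715 [[342.2, 220.1], [340.8, 225.0], [351.0, 222.2], [349.7, 227.2]]
0.0765 [[342.3, 219.0], [340.9, 224.0], [351.2, 221.2], [349.8, 226.1]]
0.0835 [[342.5, 217.5], [341.0, 222.5], [351.4, 219.6], [350.0, 224.6]]
```

Emit:
apply_moves(
  commands="0 0 -1 0 7.4;0 0 -2 0 7.4;0 0 -2 0 7.4;0 0 -2 0 7.4;0 0 -2 0 5;0 0 -2 0 5;0 0 -2 0 5;0 0 -2 0 5;0 0 -2 0 5;0 0 -2 0 5",
)

```text
time_s: 4.8
tcp_pos: [0.6109, 0.0229, 0.0744]
tool_rot: [-180.0, -0.1, -5.2]
ft_force: [-1.7, 0.9, 6.2]
grip_width: 0.0599
finger_force: 63.9
```

```bash
python3 v.py g2.png 325 180 348 205
```

```text
{'tcp_pos': array([0.61084374, 0.02294373, 0.07435955]), 'ft_force': array([-1.52437653,  0.53168129,  6.42725495])}
```

View pics/g2.png

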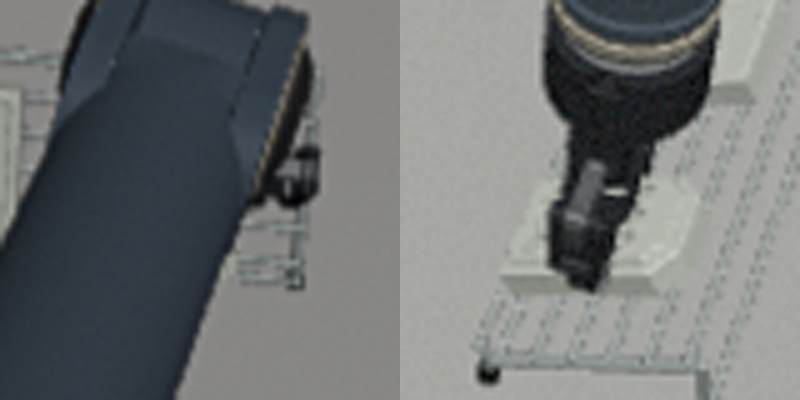

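The fingers have closed on the plate's skirt: the opening is 59.9 mm with 64 N on the pads, and the near finger covers the side wall. Lifting now.

Emit:
apply_moves(
  commands="0 0 0.5 0 5;0 0 1 0 5;0 0 2 0 5;0 0 4 0 5;0 0 7 0 5;0 0 10 0 5;0 0 11 0 5;0 0 11 0 5",
)

```text
time_s: 5.57
tcp_pos: [0.6124, 0.0226, 0.1869]
tool_rot: [-179.9, -0.4, -5.2]
ft_force: [-0.0, 0.3, -1.4]
grip_width: 0.0599
finger_force: 64.9
```

```bash
python3 v.py g3.png 325 180 348 185
```

```text
{'tcp_pos': array([0.60995669, 0.02317652, 0.18299118]), 'ft_force': array([-1.05458906,  0.36933021, -0.8471968 ])}
```

View pics/g3.png

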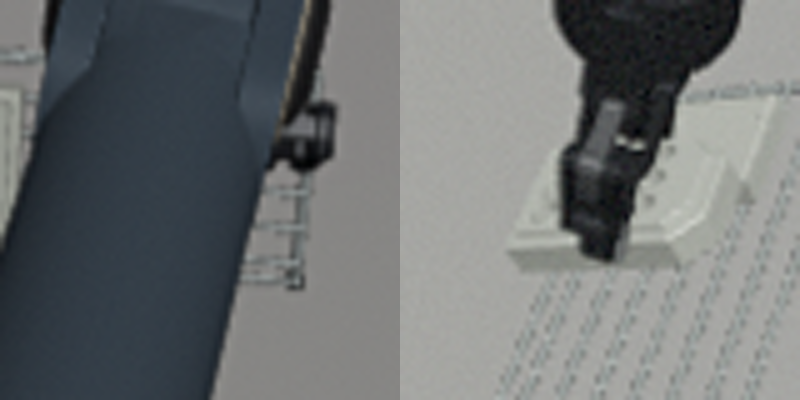

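The plate is held at the 30° tilt and is clear of the rack. I'll take it to a free bench spot to level it.

Emit:
apply_moves(
  commands="-2 -2 0 3 5;-4 -4 0 6 5;-6 -6 0 9 5;-8 -8 0 12 5;-10 -10 0 16 5;-12 -12.3 0 16 5;-12 -12.3 -4 16 5;-12 -12.3 -8 16 5;-12 -12.3 -12 16 5;-12 -12.3 -12 16 5",
)

```text
time_s: 6.5
tcp_pos: [0.4837, -0.0987, 0.0559]
tool_rot: [-179.8, 1.0, 10.8]
ft_force: [-1.4, -0.4, 0.4]
grip_width: 0.0595
finger_force: 65.6
```

Emit:
apply_moves(
  commands="0 0 -0.5 0 5;0 0 -1 0 5;0 0 -1.5 0 5;0 0 -1.8 0 5;0 0 -2.1 0 5;0 0 -2.4 0 5;0 0 -2.4 0 5",
)

```text
time_s: 7.08
tcp_pos: [0.4969, -0.0996, 0.0432]
tool_rot: [179.9, -0.7, 10.9]
ft_force: [4.4, 2.8, 14.6]
grip_width: 0.0603
finger_force: 70.2
```

Emit:
apply_moves(
  commands="0 0 -0.4 0 5;0 0 -0.7 0 5;0 0 -1 0 5;0 0 -1.3 0 5;0 0 -1.3 0 5;0 0 -1.3 0 5",
)

```text
time_s: 7.58
tcp_pos: [0.4999, -0.1002, 0.0313]
tool_rot: [179.7, -1.1, 10.9]
ft_force: [8.7, 2.5, 13.7]
grip_width: 0.0594
finger_force: 77.3
```

```bash
python3 - <<'E'
from h import *
print(proj('side',[.49,-.1,.02]),proj('top',[.49,-.1,.02]))
E
python3 v.py g4.png 373 223 267 243
```

```text
[[289.41410853 249.21514271]] [[365.44631733 222.25392045]]
{'tcp_pos': array([ 0.49988828, -0.10022435,  0.03136493]), 'ft_force': array([10.02344245,  2.97644402, 14.13106489])}
```

View pics/g4.png

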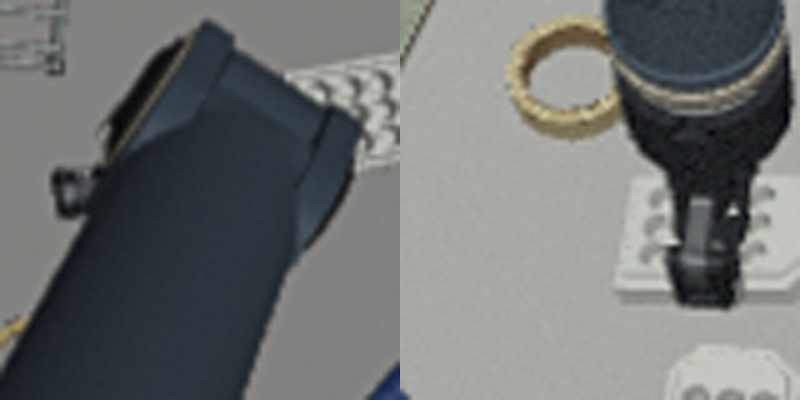

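The plate is nearly flat under the gripper. I'll release it, retreat and measure it together with the stack.

Emit:
apply_moves(
  commands="0 0 -0.2 0 5;0 0 -0.2 0 5;0 0 0 0 7.6;0 0 0 0 7.6;0 0 0 0 7.6;0 0 3 0 7.6;0 0 7 0 7.6;0 4 10 0 7.6;0 8 13 0 7.6;0 12 13 0 7.6",
)

```text
time_s: 8.52
tcp_pos: [0.4916, 0.0065, 0.1573]
tool_rot: [180.0, -0.3, 10.5]
ft_force: [0.7, 1.3, -0.2]
grip_width: 0.076
finger_force: 0.0
```

Emit:
apply_moves(
  commands="0 4 0 0 7.6;0 8 0 0 7.6;0 12 0 0 7.6;0 16 0 0 7.6;0 20 0 0 7.6;0 20 0 0 7.6",
)

```text
time_s: 9.02
tcp_pos: [0.4888, 0.2171, 0.1534]
tool_rot: [-179.8, -0.0, 11.6]
ft_force: [-1.1, 1.7, 0.7]
grip_width: 0.0761
finger_force: 0.0
```

```bash
cat > f1.py <<'E'
from m import *
import sys,json
# f1.py '{"plate":[x,y,z,yaw,pitch],...}' side,top : edge fits in each camera, z fixed
np.set_printoptions(precision=4,suppress=True)
cams=sys.argv[2].split(',')
G=grads({c:snap(c) for c in cams})
for k,i in json.loads(sys.argv[1]).items():
    M.setdefault(k,M['plate'] if k!='lidflat' else M['lid'])
    for cs in [[c] for c in cams]+([cams] if len(cams)>1 else []):
        Gs={c:G[c] for c in cs}; kk=k
        g=lambda v:-gscore(kk,[v[0],v[1],i[2]],Rof(kk,v[2],i[4]),Gs)
        r=min((nm(g,np.array([i[0],i[1],i[3]])+d,[.003,.003,3]) for d in np.array([[0,0,0],[.004,0,2],[-.004,0,-2],[0,.004,-2],[0,-.004,2],[.008,0,0],[-.008,0,0]])),key=lambda r:r.fun)
        print(k,cs,r.x,round(r.fun,2))
print(arm.get_obs()['tcp_pos'],arm.get_obs()['time_s'])
E
python3 f1.py '{"plate":[0.498,-0.1,0.012,11,0],"stack":[0.534,-0.209,0.031,101,0]}' side,top; python3 v.py g5.png 373 223 277 250
```

```text
plate ['side'] [ 0.4927 -0.1012 11.0229] -10.27
plate ['top'] [ 0.4969 -0.1008 11.5962] -11.42
plate ['side', 'top'] [ 0.4943 -0.1009 11.6151] -10.09
stack ['side'] [  0.531   -0.2101 101.162 ] -9.63
stack ['top'] [  0.5362  -0.2084 100.9344] -13.56
stack ['side', 'top'] [  0.5362  -0.2086 100.8447] -10.2
[0.4894 0.2091 0.1534] 9.1167
{'tcp_pos': array([0.48999723, 0.20600201, 0.15371116]), 'ft_force': array([-0.72087116, -0.36091605, -0.18908278])}
```

View pics/g5.png

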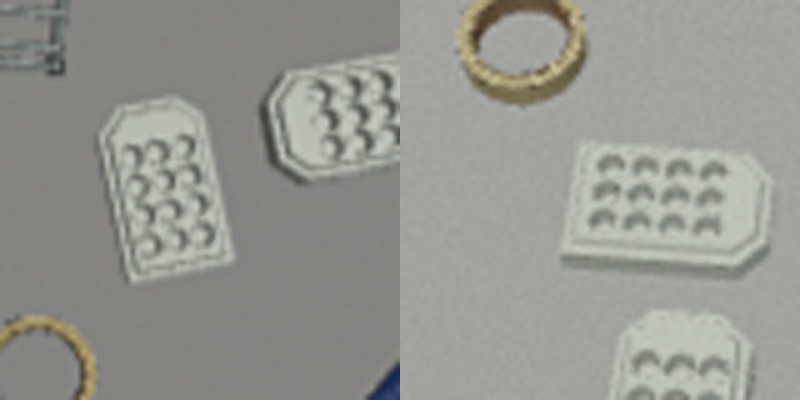

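The plate lies flat on the bench, whole, with its cut end away from the robot. I'll regrip it at mid-length.

Emit:
apply_moves(
  commands="0.5 -4 0 0.3 7.6;0.5 -8 0 0.3 7.6;0.5 -12 0 0.3 7.6;0.5 -16 0 0.3 7.6;0.5 -20 0 0.3 7.6;0.5 -24 0 0.3 7.6;0.5 -28 0 0.3 7.6;0.5 -30.6 0 0.3 7.6;0.5 -30.6 -3 0.3 7.6;0.5 -30.6 -3 0.3 7.6",
)

```text
time_s: 10.05
tcp_pos: [0.4916, -0.1019, 0.1214]
tool_rot: [-179.9, 0.3, 10.7]
ft_force: [-1.3, 1.4, -0.7]
grip_width: 0.0758
finger_force: 0.0
```

Emit:
apply_moves(
  commands="0 0 -4 0 7.6;0 0 -7 0 7.6;0 0 -9 0 7.6;0 0 -9.8 0 7.6;0 0 -9.8 0 7.6;0 0 -9.8 0 7.6;0 0 -9.8 0 5;0 0 -9.8 0 5;0 0 -9.8 0 5;0 0 -9.8 0 5",
)

```text
time_s: 10.88
tcp_pos: [0.4966, -0.0989, 0.0284]
tool_rot: [180.0, -0.2, 11.1]
ft_force: [-3.2, -0.4, 10.3]
grip_width: 0.0588
finger_force: 62.1
```

Emit:
apply_moves(
  commands="0 0 1 0 5;0 0 3 0 5;0 0 6 0 5;0 0 9 7 5;0 0 10 14 5;0 0 10 21 5;0.5 -2 10 28 5;1 -4 10 35 5;1.5 -6 10 42 5;2 -8 10 49 5",
)

```text
time_s: 11.72
tcp_pos: [0.5159, -0.1793, 0.1276]
tool_rot: [179.9, -0.0, 60.5]
ft_force: [0.5, 0.2, -1.3]
grip_width: 0.0586
finger_force: 64.6
```

Emit:
apply_moves(
  commands="0.5 -1 0 7 5;1 -2 0 14 5;1.5 -2.9 0 21 5;1.8 -2.9 0 28 5;1.8 -2.9 0 35 5;1.8 -2.9 0 40.8 5;1.8 -2.9 -2 40.8 5;1.8 -2.9 -3 40.8 5;1.8 -2.9 -3 40.8 5;1.8 -2.9 -3 40.8 5",
)

```text
time_s: 12.55
tcp_pos: [0.533, -0.2074, 0.0961]
tool_rot: [-179.9, -0.0, 100.9]
ft_force: [1.1, 0.8, -0.5]
grip_width: 0.0587
finger_force: 64.6
```

```bash
python3 - <<'E'
from h import *
print(proj('side',[.535,-.209,.07]),arm.get_obs()['tool_rot'],arm.get_obs()['tcp_pos'])
E
python3 f1.py '{"plate":[0.531,-0.209,0.083,101,0]}' side;python3 v.py g6.png 403 200 300 290
```

```text
[[291.72848595 286.82185174]] [-1.79942447e+02 -5.37344503e-03  1.00911670e+02] [ 0.53301939 -0.20738425  0.09613853]
plate ['side'] [  0.5336  -0.2093 101.2006] -11.84
[ 0.5336 -0.2075  0.0966] 12.6
{'tcp_pos': array([ 0.53398299, -0.20762104,  0.09691721]), 'ft_force': array([-0.27499822, -0.06954398, -0.24218138])}
```

View pics/g6.png

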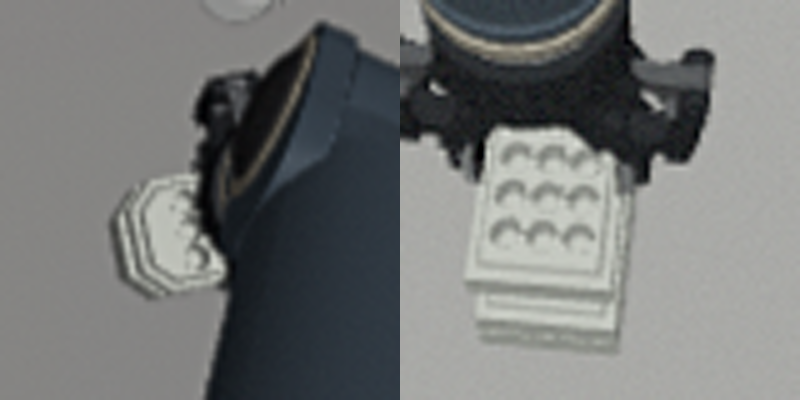

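The plate is held level about 3 cm above the stack with its cut end on the correct side, and it looks parallel to it. Next I'll refine the offset in both views, using only the visible part in the top view.

```bash
python3 - <<'E'
from m import *
import m
np.set_printoptions(precision=4,suppress=True)
G=grads({c:snap(c) for c in('side','top')})
o=arm.get_obs()['tcp_pos'];print(o)
gx,gy=[g.copy() for g in G['top']]; gx[:,402:]=0;gy[:,402:]=0; G['top']=(gx,gy)
for z in(.0775,.0802,.083):
  for c in G:
    g=lambda v:-gscore('plate',[v[0],v[1],z],Rof('plate',101,0),{c:G[c]})
    r=min((nm(g,np.array([.533,-.209])+d,[.003,.003]) for d in np.array([[0,0],[.004,0],[-.004,0],[0,.005],[0,-.005]])),key=lambda r:r.fun)
    print(z,c,r.x,r.fun)
E
```

```text
[ 0.5339 -0.2076  0.0967]
0.0775 side [ 0.5326 -0.2078] -11.992072088037999
0.0775 top [ 0.535  -0.2024] -5.018946958098658
0.0802 side [ 0.5331 -0.2086] -11.975548773049717
0.0802 top [ 0.5348 -0.202 ] -4.990550385254159
0.083 side [ 0.5337 -0.2095] -11.958266520515117
0.083 top [ 0.5344 -0.2016] -4.960155563552232
```

Emit:
apply_moves(
  commands="-0.1 -0.1 -1 0 5;-0.1 -0.1 -1.8 0 5;-0.1 -0.1 -2.2 0 5;-0.1 -0.1 -2.4 0 5;-0.1 -0.1 -2.6 0 5;-0.1 -0.1 -2.6 0 5;-0.1 -0.1 -2.6 0 5",
)

```text
time_s: 13.38
tcp_pos: [0.5325, -0.2085, 0.07]
tool_rot: [180.0, -0.0, 100.9]
ft_force: [-0.6, -0.4, -0.7]
grip_width: 0.0589
finger_force: 64.6
```

Emit:
apply_moves(
  commands="0 0 -0.1 0 5;0 0 -0.2 0 5;0 0 -0.3 0 5;0 0 -0.3 0 5",
)

```text
time_s: 13.72
tcp_pos: [0.5326, -0.2085, 0.067]
tool_rot: [180.0, 0.0, 100.9]
ft_force: [-0.0, -0.1, -0.8]
grip_width: 0.0585
finger_force: 64.6
```

Emit:
apply_moves(
  commands="0 0 -0.1 0 5;0 0 -0.2 0 5;0 0 -0.3 0 5;0 0 -0.3 0 5",
)

```text
time_s: 14.05
tcp_pos: [0.5328, -0.2086, 0.0663]
tool_rot: [179.9, -0.0, 100.9]
ft_force: [-5.2, 2.6, 16.6]
grip_width: 0.0587
finger_force: 67.5
```

Contact came at TCP 0.0663 m, which matches the seated height. Releasing.

Emit:
apply_moves(
  commands="0 0 0.1 0 5;0 0 0.1 0 5;0 0 0.1 0 6.4;0 0 0.1 0 7.6;0 0 0.1 0 7.6;0 0 0.1 0 7.6;0 0 2 0 7.6;0 0 5 0 7.6;0 0 9 0 7.6;0 0 11 0 7.6",
)

```text
time_s: 14.88
tcp_pos: [0.5338, -0.2093, 0.1775]
tool_rot: [179.8, 0.1, 100.9]
ft_force: [0.4, 0.3, 0.5]
grip_width: 0.0759
finger_force: 0.0
```

Emit:
apply_moves(
  commands="0 4 0 7 7.6;1 8 0 14 7.6;2 12 0 21 7.6;3 16 0 28 7.6;4 20 0 35 7.6;5 24 0 42 7.6;6 28 0 49 7.6;7 32 0 56 7.6;8 35 0 63 7.6;8.9 35.6 0 70 7.6",
)

```text
time_s: 15.72
tcp_pos: [0.6207, 0.1564, 0.1738]
tool_rot: [179.7, -0.1, 171.8]
ft_force: [-0.5, 0.8, 0.1]
grip_width: 0.0765
finger_force: 0.0
```

```bash
python3 - <<'E'
from m import *
np.set_printoptions(precision=4,suppress=True)
S=M['plate']; M['stack']=np.vstack([np.array(outline([-.05,.007])),S[12:]])
G=grads({c:snap(c) for c in('side','top')})
for cs in(['side'],['top'],['side','top']):
    Gs={c:G[c] for c in cs}
    g=lambda v:-gscore('stack',[v[0],v[1],.05],Rof('stack',v[2],v[3]),Gs)
    r=min((nm(g,np.array([.533,-.209,101,0])+d,[.003,.003,2,2]) for d in np.array([[0,0,0,0],[.004,0,0,0],[-.004,0,0,0],[0,.005,0,1],[0,-.005,0,-1]])),key=lambda r:r.fun)
    print(cs,r.x,r.fun)
print(arm.get_obs()['tcp_pos'],arm.get_obs()['tool_rot'])
E
python3 v.py g7.png 403 203 295 285
```

```text
['side'] [  0.5323  -0.2103 101.0957   0.712 ] -10.039363092422736
['top'] [  0.535   -0.2088 100.9991   0.2993] -14.6787098493361
['side', 'top'] [  0.5334  -0.2097 100.2301  -0.0487] -11.308566482610118
[0.622  0.1506 0.1734] [179.9096  -0.0143 171.2062]
{'tcp_pos': array([0.62117273, 0.1463018 , 0.1733493 ]), 'ft_force': array([ 0.29504722, -0.95912774,  0.05400715])}
```

View pics/g7.png

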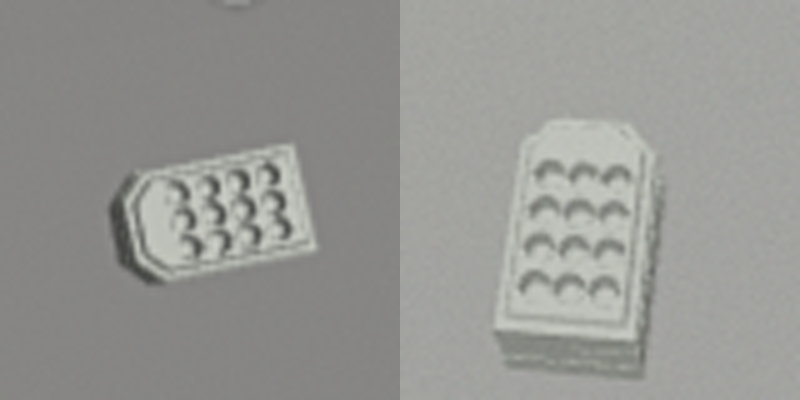

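The plate sits flush on the stack with its cut corners aligned, and the fitted tilt is under 1°. Next is the cover.

Emit:
apply_moves(
  commands="0.3 0.1 -3 3.3 7.6;0.3 0.1 -6 3.3 7.6;0.3 0.1 -8 3.3 7.6;0.3 0.1 -8 3.3 7.6;0.3 0.1 -9 3.3 7.6;0.3 0.1 -10 3.3 7.6;0.3 0.1 -10 3.3 7.6;0.3 0.1 -10 3.3 7.6",
)

```text
time_s: 16.58
tcp_pos: [0.6246, 0.1483, 0.0744]
tool_rot: [180.0, 0.0, 174.2]
ft_force: [-0.3, -0.5, 0.1]
grip_width: 0.0764
finger_force: 0.0
```

Emit:
apply_moves(
  commands="0 0 0 0 5;0 0 0 0 5;0 0 0 0 5;0 0 0 0 5;0 0 0 0 5;0 0 0 0 5",
)

```text
time_s: 17.08
tcp_pos: [0.6252, 0.1488, 0.0757]
tool_rot: [180.0, 0.1, 174.2]
ft_force: [-1.2, -0.4, 5.7]
grip_width: 0.0597
finger_force: 64.1
```

Emit:
apply_moves(
  commands="0 0 0.5 0 5;0 0 1 0 5;0 0 2 0 5;0 0 4 0 5;0 0 7 0 5;0 0 10 0 5;0 0 10 0 5;-2 -3.5 10 0 5;-4 -7 10 0 5;-6 -10.5 10 0 5",
)

```text
time_s: 17.92
tcp_pos: [0.5637, 0.0429, 0.1745]
tool_rot: [180.0, 0.0, 174.3]
ft_force: [0.6, -1.0, -0.4]
grip_width: 0.0597
finger_force: 64.8
```

Emit:
apply_moves(
  commands="-2 -3.5 0 3 5;-4 -7 0 6 5;-6 -10.5 0 6 5;-7.5 -13 0 6 5;-7.5 -13 -4 6 5;-7.5 -13 -8 6 5;-7.5 -13 -11 6 5;-7.5 -13 -11.5 6 5;-7.5 -13 -11.5 6 5",
)

```text
time_s: 18.67
tcp_pos: [0.4883, -0.0863, 0.0579]
tool_rot: [180.0, -0.2, -179.8]
ft_force: [0.5, -0.4, 0.3]
grip_width: 0.0594
finger_force: 64.9
```

Emit:
apply_moves(
  commands="0 0 -0.5 0 5;0 0 -1 0 5;0 0 -1.4 0 5;0 0 -1.8 0 5;0 0 -2.2 0 5;0 0 -2.6 0 5;0 0 -3 0 5;0 0 -3.3 0 5;0 0 -3.3 0 5;0 0 -3.3 0 5",
)

```text
time_s: 19.5
tcp_pos: [0.4969, -0.0867, 0.03]
tool_rot: [-179.9, 0.9, -179.7]
ft_force: [5.9, -0.3, 10.3]
grip_width: 0.0597
finger_force: 72.1
```

```bash
python3 v.py g8.png 363 226 290 240
```

```text
{'tcp_pos': array([ 0.49690404, -0.08674481,  0.03005076]), 'ft_force': array([5.01715181, 0.81817442, 9.74723789])}
```

View pics/g8.png

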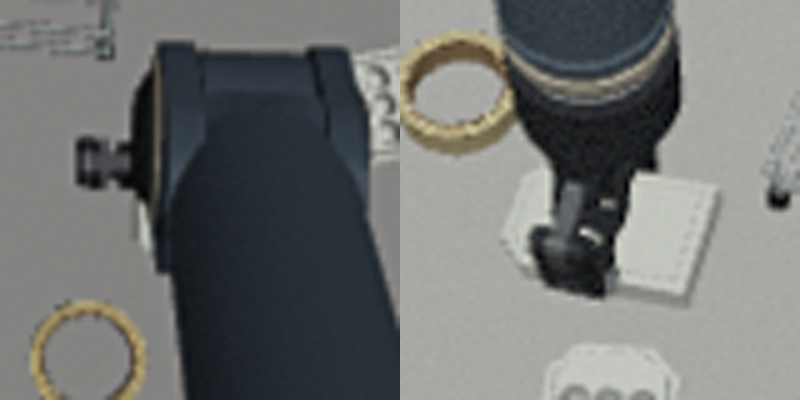

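The cover is almost flat with its cut end toward the robot, and the grip sits somewhat toward the cut end. I've used all ten pictures, so from here I work with numeric fits only.

Emit:
apply_moves(
  commands="0 0 -0.3 0 5;0 0 -0.4 0 5;0 0 0 0 7.6;0 0 0 0 7.6;0 0 0 0 7.6;0 0 3 0 7.6;0 0 7 0 7.6;0 4 11 0 7.6;0 8 13 0 7.6;0 12 13 0 7.6",
)

```text
time_s: 20.43
tcp_pos: [0.4909, 0.0191, 0.1572]
tool_rot: [-180.0, 0.3, 179.9]
ft_force: [0.4, -0.0, -0.5]
grip_width: 0.0761
finger_force: 0.0
```

Emit:
apply_moves(
  commands="0 4 0 0 7.6;0 8 0 0 7.6;0 12 0 0 7.6;0 16 0 0 7.6;0 19 0 0 7.6;0 19 0 0 7.6",
)

```text
time_s: 20.93
tcp_pos: [0.4877, 0.2176, 0.1538]
tool_rot: [179.7, -0.0, -179.2]
ft_force: [-0.1, -0.0, 0.6]
grip_width: 0.0757
finger_force: 0.0
```

```bash
python3 f1.py '{"lid":[0.503,-0.087,0.0095,180,0]}' side,top; python3 - <<'E'
from m import *
for k in('lid_mid','stack_top_mid'):
    [snap(c) for c in('side','top')]
    D=masks(k)
    for c in D: print(k,c,D[c][1],D[c][2])
    if k=='lid_mid':
        f=lambda v:cost('lid',[v[0],v[1],.0095],Rof('lid',v[2],v[3]),D)
        r=nm(f,[.503,-.087,180,0],[.004,.004,4,4]);print(r.x,r.fun)
        G=grads({c:arm.snapshot(c) for c in('side','top')})
        g=lambda v:-gscore('lid',[v[0],v[1],v[4]],Rof('lid',v[2],v[3]),G)
        r=nm(g,list(r.x)+[.0095],[.003,.003,2,3,.002]);print(r.x,r.fun)
E
```

```text
lid ['side'] [  0.4857  -0.0869 180.8436] -11.24
lid ['top'] [  0.4927  -0.0877 180.0541] -16.51
lid ['side', 'top'] [  0.4921  -0.0874 179.9255] -12.94
[0.4884 0.2108 0.1532] 21.0333
lid_mid side 0.94 [289.2, 248.9, 45.8, 31.5]
lid_mid top 0.58 [361.6, 220.8, 20.3, 31.4]
[ 4.89785833e-01 -8.62515541e-02  1.82133454e+02  5.62163456e+00] 0.08730088791976384
[ 4.91835121e-01 -8.77814912e-02  1.80408828e+02  2.73334479e+00
  1.21099064e-02] -13.01157313223245
stack_top_mid side 0.56 [294.9, 307.4, 24.8, 20.4]
```

```bash
python3 -c "
from plant import arm
o=arm.get_obs();print(o['tcp_pos'],o['tool_rot'][2])"
```

```text
[0.4895624  0.2092514  0.15384062] -179.82377404954448
```

Emit:
apply_moves(
  commands="0 -4 0 0.3 7.6;0 -8 0 0.3 7.6;0 -12 0 0.3 7.6;0 -16 0 0.3 7.6;0 -20 0 0.3 7.6;0 -24 0 0.3 7.6;0 -28 0 0.3 7.6;0 -29.6 0 0.3 7.6;0 -29.6 -3 0.3 7.6;0 -29.6 -3 0.3 7.6",
)

```text
time_s: 22.37
tcp_pos: [0.4867, -0.0878, 0.1208]
tool_rot: [180.0, -0.4, -179.7]
ft_force: [-0.8, 0.9, -0.3]
grip_width: 0.0762
finger_force: 0.0
```

Emit:
apply_moves(
  commands="0 0 -4 0 7.6;0 0 -7 0 7.6;0 0 -9 0 7.6;0 0 -9.7 0 7.6;0 0 -9.7 0 7.6;0 0 -9.7 0 7.6;0 0 -9.7 0 5;0 0 -9.7 0 5;0 0 -9.7 0 5;0 0 -9.7 0 5",
)

```text
time_s: 23.2
tcp_pos: [0.4907, -0.0861, 0.0291]
tool_rot: [-180.0, 0.2, -179.5]
ft_force: [-2.1, 0.6, 8.1]
grip_width: 0.0583
finger_force: 61.9
```

Emit:
apply_moves(
  commands="0 0 1 0 5;0 0 3 0 5;0 0 6 0 5;0 0 9 -7 5;0 0 11 -14 5;0 0 11 -21 5;0.5 -2 11 -28 5;1 -4 11 -35 5;1.5 -6 11 -42 5;2 -8 11 -49 5",
)

```text
time_s: 24.03
tcp_pos: [0.5099, -0.167, 0.1386]
tool_rot: [179.9, 0.1, 131.2]
ft_force: [-0.1, -0.3, -0.1]
grip_width: 0.0584
finger_force: 63.5
```

Emit:
apply_moves(
  commands="0.5 -1 0 -7 5;1 -2 0 -14 5;1.5 -3 0 -21 5;2 -4 0 -28 5;2.2 -4.3 0 -30.5 5;2.2 -4.3 -1 -30.5 5;2.2 -4.3 -2 -30.5 5;2.2 -4.3 -2.5 -30.5 5;2.2 -4.3 -2.5 -30.5 5;2.2 -4.3 -2.5 -30.5 5",
)

```text
time_s: 24.87
tcp_pos: [0.5309, -0.2086, 0.1111]
tool_rot: [-179.9, -0.1, 101.1]
ft_force: [0.3, 0.0, -0.6]
grip_width: 0.0584
finger_force: 63.5
```

```bash
cat > f2.py <<'E'
from m import *
np.set_printoptions(precision=4,suppress=True)
arm.snapshot('side')
o=arm.get_obs();print(o['tcp_pos'],o['tool_rot'],o['time_s'])
G=grads({'side':arm.snapshot('side')})
D={c:v for c,v in masks('lid_mid').items() if c=='side'}
zc=o['tcp_pos'][2]-.0291+.0095
for z in(zc-.002,zc,zc+.002):
    g=lambda v:-gscore('lid',[v[0],v[1],z],Rof('lid',v[2],0),G)
    rs=sorted((nm(g,np.array([.533,-.209,101])+d,[.003,.003,2]) for d in np.array([[0,0,0],[.004,0,0],[-.004,0,0],[0,.006,0],[0,-.006,0],[0,.012,0],[0,-.012,0]])),key=lambda r:r.fun)
    print(round(z,4),*[(r.x,round(r.fun,2)) for r in rs[:3]])
c=arm.mark_of('side','lid_cut');print([(onplane('side',q['position'],zc),q['p']) for q in c[:2]])
E
python3 f2.py
```

```text
[ 0.5313 -0.2089  0.1116] [-179.9848   -0.03    101.0687] 24.9167
0.09 (array([  0.5314,  -0.2068, 102.4265]), np.float64(-12.19)) (array([  0.5306,  -0.2069, 100.7882]), np.float64(-11.94)) (array([  0.5388,  -0.2054, 100.7619]), np.float64(-11.32))
0.092 (array([  0.5319,  -0.2074, 102.0505]), np.float64(-12.33)) (array([  0.5319,  -0.2073, 102.3381]), np.float64(-12.32)) (array([  0.5393,  -0.206 , 100.198 ]), np.float64(-11.36))
0.094 (array([  0.5323,  -0.2081, 102.3793]), np.float64(-12.48)) (array([  0.5323,  -0.208 , 101.872 ]), np.float64(-12.45)) (array([  0.5395,  -0.2066, 100.2693]), np.float64(-11.4))
[(array([ 0.5107, -0.1534,  0.092 ]), 0.88)]
```

Emit:
apply_moves(
  commands="0.1 -0.3 -0.8 0 5;0.1 -0.3 -1.5 0 5;0.1 -0.3 -1.9 0 5;0.1 -0.3 -2.1 0 5;0.1 -0.3 -2.1 0 5;0.1 -0.3 -2.1 0 5",
)

```text
time_s: 25.62
tcp_pos: [0.5324, -0.2122, 0.0905]
tool_rot: [-180.0, -0.0, 101.0]
ft_force: [0.3, 0.9, 0.0]
grip_width: 0.0581
finger_force: 63.5
```

Emit:
apply_moves(
  commands="0 0 -0.1 0 5;0 0 -0.2 0 5;0 0 -0.3 0 5;0 0 -0.3 0 5",
)

```text
time_s: 25.95
tcp_pos: [0.5324, -0.2122, 0.0877]
tool_rot: [-180.0, -0.0, 101.0]
ft_force: [-0.3, 0.2, -0.1]
grip_width: 0.0577
finger_force: 63.5
```

Emit:
apply_moves(
  commands="0 0 -0.1 0 5;0 0 -0.2 0 5;0 0 -0.3 0 5;0 0 -0.3 0 5",
)

```text
time_s: 26.28
tcp_pos: [0.5326, -0.2122, 0.0861]
tool_rot: [180.0, -0.0, 101.0]
ft_force: [-2.9, 1.3, 10.1]
grip_width: 0.0582
finger_force: 65.5
```

Contact came at 0.0861 m, exactly the predicted seated height. Releasing and retreating.

Emit:
apply_moves(
  commands="0 0 0.1 0 5;0 0 0.1 0 5;0 0 0.1 0 6.4;0 0 0.1 0 7.6;0 0 0.1 0 7.6;0 0 0.1 0 7.6;0 0 2 0 7.6;0 0 5 0 7.6;0 0 9 0 7.6;0 0 11 0 7.6",
)

```text
time_s: 27.12
tcp_pos: [0.5338, -0.2131, 0.1985]
tool_rot: [179.8, 0.1, 101.0]
ft_force: [0.5, -1.6, 0.7]
grip_width: 0.0758
finger_force: 0.0
```

Emit:
apply_moves(
  commands="0 4 0 0 7.6;0 8 0 0 7.6;0 12 0 0 7.6;0 16 0 0 7.6;0 20 0 0 7.6;0 24 0 0 7.6;0 28 0 0 7.6;0 30 0 0 7.6;0 30 0 0 7.6;0 30 0 0 7.6",
)

```text
time_s: 27.95
tcp_pos: [0.5322, 0.0892, 0.1945]
tool_rot: [-180.0, 0.0, 101.2]
ft_force: [-0.1, 0.3, -0.3]
grip_width: 0.0761
finger_force: 0.0
```

```bash
python3 - <<'E'
from m import *
np.set_printoptions(precision=4,suppress=True)
M['lid']=np.array(outline([-.0665+.0095-.0095,.0095]))
G=grads({c:snap(c) for c in('side','top')})
for cs in(['side'],['top'],['side','top']):
    Gs={c:G[c] for c in cs}
    g=lambda v:-gscore('lid',[v[0],v[1],.0665],Rof('lid',v[2],v[3]),Gs)
    r=min((nm(g,np.array([.533,-.209,101,0])+d,[.003,.003,2,2]) for d in np.array([[0,0,0,0],[.004,0,0,0],[-.004,0,0,0],[0,.005,0,1],[0,-.005,0,-1]])),key=lambda r:r.fun)
    print(cs,r.x,r.fun)
print(arm.get_obs()['tcp_pos'],arm.get_obs()['time_s'])
E
```

```text
['side'] [  0.5303  -0.2117 102.3558   1.4768] -10.350334713294973
['top'] [  0.5349  -0.2106 101.6305   1.7839] -15.980746779023953
['side', 'top'] [  0.5338  -0.2109 100.3523   1.5105] -12.102204332094999
[0.5324 0.0864 0.1947] 28.05
```

```bash
python3 - <<'E'
from m import *
import pickle
np.set_printoptions(precision=4,suppress=True)
ims,_=pickle.load(open('d0.pkl','rb')); G=grads(ims)
for cs in(['side'],['top'],['side','top']):
    Gs={c:G[c] for c in cs}
    g=lambda v:-gscore('lid',[v[0],v[1],.0577],Rof('lid',v[2],v[3]),Gs)
    r=min((nm(g,np.array([.625,.148,174.5,-30])+d,[.003,.003,2,2]) for d in np.array([[0,0,0,0],[.004,0,0,1],[-.004,0,0,-1]])),key=lambda r:r.fun); print('rack',cs,r.x,r.fun)
M['lid']=np.array(outline([-.0665,.0095]))
G=grads({c:snap(c) for c in('side','top')})
for p in(-3,-1.5,0,1.5,3):
    o=[]
    for c in G:
        g=lambda v:-gscore('lid',[v[0],v[1],.0665],Rof('lid',v[2],p),{c:G[c]})
        r=min((nm(g,np.array([.533,-.210,101])+d,[.003,.003,2]) for d in np.array([[0,0,0],[.003,0,0],[0,.003,0]])),key=lambda r:r.fun); o+=[r.x,round(r.fun,2)]
    print(p,o)
E
```

```text
rack ['side'] [  0.6234   0.1468 172.4573 -30.9932] -8.687424112224665
rack ['top'] [  0.6272   0.148  175.1195 -30.9992] -5.709827103511021
rack ['side', 'top'] [  0.6262   0.1481 174.2565 -29.6725] -6.8260291082488544
-3 [array([  0.5305,  -0.2131, 104.0147]), np.float64(-9.16), array([  0.5346,  -0.2112, 102.0856]), np.float64(-14.35)]
-1.5 [array([  0.5302,  -0.2124, 103.6068]), np.float64(-9.53), array([  0.5346,  -0.2108, 102.0063]), np.float64(-14.94)]
0 [array([  0.5303,  -0.2119, 102.7309]), np.float64(-10.06), array([  0.5349,  -0.2104, 101.6428]), np.float64(-15.63)]
1.5 [array([  0.5303,  -0.2116, 102.5009]), np.float64(-10.33), array([  0.535 ,  -0.2106, 101.4932]), np.float64(-15.96)]
3 [array([  0.5309,  -0.2115, 101.6155]), np.float64(-10.02), array([  0.535 ,  -0.2108, 101.5492]), np.float64(-15.86)]
```

The image fit of the cover's tilt is inconclusive (0–1.5°). I'll check level by lightly touching both ends of the cover with closed fingertips.

Emit:
apply_moves(
  commands="0 -4 0 0 2;0 -8 0 0 0;0 -12 0 0 0;0 -16 0 0 0;-0.6 -20 0 0 0;-0.6 -24 0 0 0;-0.6 -26.2 0 0 0;-0.6 -26.2 -3 0 0;-0.6 -26.2 -6 0 0;-0.6 -26.2 -8.5 0 0",
)

```text
time_s: 28.98
tcp_pos: [0.5254, -0.1765, 0.1087]
tool_rot: [180.0, 0.0, 100.8]
ft_force: [-0.7, 0.6, -0.8]
grip_width: 0.0001
finger_force: 0.0
```

Emit:
apply_moves(
  commands="0 0 -0.3 0 0;0 0 -0.5 0 0;0 0 -0.5 0 0;0 0 -0.5 0 0",
)

```text
time_s: 29.32
tcp_pos: [0.5275, -0.1749, 0.1063]
tool_rot: [179.8, 0.1, 101.0]
ft_force: [-0.3, -0.6, -0.1]
grip_width: -0.0001
finger_force: 0.0
```

Emit:
apply_moves(
  commands="0 0 -0.4 0 0;0 0 -0.8 0 0;0 0 -1 0 0;0 0 -1.1 0 0;0 0 -1.1 0 0;0 0 -1.1 0 0",
)

```text
time_s: 29.82
tcp_pos: [0.5265, -0.1742, 0.0938]
tool_rot: [180.0, -0.0, 101.0]
ft_force: [-0.1, -0.2, -0.2]
grip_width: -0.0003
finger_force: 0.0
```

Emit:
apply_moves(
  commands="0 0 -0.1 0 0;0 0 -0.2 0 0;0 0 -0.2 0 0;0 0 -0.2 0 0",
)

```text
time_s: 30.15
tcp_pos: [0.5267, -0.1743, 0.093]
tool_rot: [180.0, -0.0, 101.0]
ft_force: [-2.2, 0.6, 9.6]
grip_width: 0.0001
finger_force: 4.5
```

The cut end is at exactly the nominal height (0.093 − 0.017 = 0.076 m). Now the other end.

Emit:
apply_moves(
  commands="0 0 0.6 0 0;0 0 1.5 0 0;0.4 -2 2 0 0;0.9 -4.5 2 0 0;1.3 -6.9 2 0 0;1.3 -6.9 2 0 0;1.3 -6.9 1 0 0;1.3 -6.9 0.5 0 0;1.3 -6.9 0.3 0 0;1.3 -6.9 0.3 0 0",
)

```text
time_s: 30.98
tcp_pos: [0.539, -0.2416, 0.0937]
tool_rot: [-179.9, -0.1, 101.1]
ft_force: [-0.1, 0.1, -0.4]
grip_width: 0.0001
finger_force: 0.0
```

Emit:
apply_moves(
  commands="0 0 -0.1 0 0;0 0 -0.2 0 0;0 0 -0.3 0 0;0 0 -0.3 0 0",
)

```text
time_s: 31.32
tcp_pos: [0.5397, -0.2425, 0.093]
tool_rot: [180.0, -0.1, 101.1]
ft_force: [-2.8, 1.1, 9.1]
grip_width: -0.0
finger_force: 4.3
```

Both ends read 0.093 m, so the cover is level and seated. Retreating and handing in.

Emit:
apply_moves(
  commands="0 0 1 0 0;0 0 4 0 0;0 0 8 0 0;0 0 11 0 0;0 4 11 0 0;0 8 11 0 0;0 12 11 0 0;0 16 11 0 0;0 20 11 0 0;0 20 11 0 0",
)

```text
time_s: 32.15
tcp_pos: [0.5396, -0.033, 0.2022]
tool_rot: [179.9, -0.3, 101.8]
ft_force: [0.4, 1.0, -0.2]
grip_width: -0.0001
finger_force: 0.0
```

```bash
python3 -c "
from plant import arm
print(arm.get_obs()['tcp_pos']); print(arm.hand_in())"
```

```text
[ 0.53961996 -0.03297228  0.20215539]
the job is handed in; nothing more can be done
None
```

The plate and then the cover are seated on the stack with cut corners aligned, the cover read level at both ends by touch (its top 76 mm above the bench), and the job is handed in at about 32 s; no verdict was returned.

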